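# Mount a roller on the axle pin that fits

## Task

Take from the sloping rack the steel axle pin that fits the hole in the blue bearing block (the thin one would wobble, the thick one will not go in) and stand it upright in the hole, fully home. Then slip the orange roller over the pin so that it sits flat on the block. Leave the other two pins in the rack and the jar, the wood offcut and the bit case where they are.

Things in the scene. Friction and masses are not known exactly. Their poses are not given: they have to be found in the camera images.
- pin_rack: fixed plywood rack, 130 x 204 mm (x, y), origin under its middle. V grooves at y = -72, 0, +72 mm hold one pin each, in any order. Pins lie on the board's +x face, leaning 28 degrees from vertical, tops towards the rack's -x (roughly to the robot). Feet on a ledge 22 mm above the bench; a pin's lower 82 mm lies in its groove, the upper 58 mm stands free; tops about 150 mm high.
- pin_thin_mid (a point): bright steel axle pin, round, 12 mm in diameter, 140 mm long, both ends alike with a 2 mm chamfer. The thin one of three. The point is the middle of the pin, on its axis; its z axis runs along the pin (at the start up towards the top end), its ends are 70 mm away along z either way.
- pin_middle_mid (a point): bright steel axle pin, round, 16 mm in diameter, 140 mm long, both ends alike with a 2 mm chamfer. The middle size of three. The point is the middle of the pin, on its axis; its z axis runs along the pin (at the start up towards the top end), its ends are 70 mm away along z either way.
- pin_thick_mid (a point): bright steel axle pin, round, 20 mm in diameter, 140 mm long, both ends alike with a 2 mm chamfer. The thick one of three. The point is the middle of the pin, on its axis; its z axis runs along the pin (at the start up towards the top end), its ends are 70 mm away along z either way.
- bearing_block: blue square block, fixed, 110 x 110 x 60 mm high, origin in the middle of its underside, z up; one round blind hole in the middle of its top.
- block_hole (a point): centre of the hole's mouth, in the block's top face 60 mm above the bench. Hole 18 mm in diameter, 50 mm deep (its floor is 10 mm above the bench), 2 mm chamfer; a pin fully home stands 90 mm out of it.
- roller_mid (a point): loose roller standing on its end on the bench: orange tyre 56 mm in diameter on a metal hub, 66 mm high, through bore 22 mm in diameter, both ends alike. The point is its centre, 33 mm above the face it stands on; z is along its bore.
- jar: bystander: parts jar with a black lid, 58 mm across, 60 mm high, origin in the middle of its underside
- offcut: bystander: wood offcut, 36 x 90 x 36 mm (x, y, z), origin in the middle of its underside
- case: bystander: dark bit case with a yellow catch, 64 x 110 x 26 mm (x, y, z), origin in the middle of its underside
- pin_middle: the same 16 mm pin as a body; its origin lies beside the foot end (11.3 mm off the axis), so use pin_middle_mid for work
- roller: the same roller; origin in the middle of its lower end
Not all that is in view belongs to the job. What is meant by the roller is not purple, red or white, and is the smaller of those in its own colour.

How it is judged:
On the way, in this order (a step that is already met when the one before it is completed fails the run):
1. the 16 mm pin stands upright in the block's hole, fully home (z of pin_middle_mid in the frame of bearing_block between 0.076 and 0.0835 m and horizontal distance between pin_middle_mid and block_hole below 0.006 m and angle between the z axis of pin_middle_mid and the z axis of bearing_block, either way round below 0.09 rad), for 0.2 s.
2. the roller sits flat on the block, over the standing pin (all of step 1 and z of roller_mid in the frame of bearing_block between 0.089 and 0.097 m and horizontal distance between roller_mid and block_hole below 0.009 m and angle between the z axis of roller_mid and the z axis of bearing_block, either way round below 0.06 rad), for 0.2 s.
At the end, for the whole second after the job is handed in: 16 mm pin in the hole, foot within 3.5 mm of its floor, within 0.09 rad of upright; roller over it, upright within 0.06 rad, underside within 4 mm of the block top, centre within 9 mm of the hole; both at rest; other pins and bystanders not moved over 20 mm (all of step 2 and linear speed of each of pin_middle, roller below 0.02 m/s and angular speed of each of pin_middle, roller below 0.2 rad/s); the robot touches nothing.
It fails at once if another pin is moved by more than 20 mm (distance of any of pin_thin_mid, pin_thick_mid from where it was at the start of the episode above 0.02 m).
It fails at once if the jar, the offcut or the case is moved by more than 20 mm (distance of any of jar, offcut, case from where it was at the start of the episode above 0.02 m).
It also fails if it takes over 64 s, if anything falls off the work surface, if the arm or the gripper's body presses on something with over 40 N, if the wrist force passes 120 N, or if a joint passes its speed limit or range.

## Robot

A 6-joint arm with a two-finger parallel gripper is mounted at the origin on a cart in front of the work surface, level with it; the furniture and walls round the work are solid. World frame = base frame: x ahead of the robot, y to its left, z up, the work surface at z = 0. Lengths are in m, angles in rad, forces in N, time in s.
With the tool pointing down it reaches from about 0.35 to 0.925 m from the base axis. Payload 6.4 kg.
Tool frame: the origin (TCP) lies at the very end of the fingers, on their centre line; the grasp point (between the pads) lies behind it (manip.grasp_offset is the z of the grasp point in the tool frame, in m); z points along the fingers, y is the direction in which the jaws open and shut (so a half turn about z gives the same grasp; the last joint's range is limited). The gripper opens to 85 mm and grips with 20 to 120 N. Pads are 22 mm wide; open, the fingers measure 114 mm over their backs; the gripper's body (76 mm by 85 mm) begins 54 mm behind the grasp point. The pads swing forward as they close: fully open they stand 13 mm farther back than shut.
Start: joints at [-1.41, 0.245, 1.558, -0, 1.339, -0.174], TCP at [0.214, -0.614, 0.231] pointing down, gripper open.
Joint ranges: [-3.13, 3.13], [-1.02, 2.26], [0.13, 2.54], [-0.95, 4.09], [0.21, 2.88], [-2.74, 2.74]. Speed limits (rad/s): [2.57, 2.57, 3.14, 3.14, 3.14, 3.14].

## Interface

Orientations are given as a rotation vector (axis times angle).
In Python, from workcell import manip gives the robot as it stands. The module is installed in compiled form; this text tells all that it offers. Calls block until the motion is done:
- manip.move_ptp(position, orientation): joint-space move of the TCP to a pose.
- manip.servo_line(position, vel=0.15, rot=None, until_force=None): straight line of the TCP; rot=None keeps the orientation; vel is the mean speed in m/s. With until_force (N) it stops when the force on the tool has changed by that much, and returns True; else False.
- manip.set_joints(angles): joint-space move.
- manip.ungrasp() and manip.grab(grip_force=None): open the fingers fully, or close them until they stop; grip_force is the grip in N (None keeps the last).
- manip.wait(seconds).
- manip.solve_ik(position, orientation): joint angles nearest the present ones, or None.
- manip.sense(): the state.
- manip.capture(name): name is "scene" or "top" or "wrist"; returns a dict with "pixels" (420x560x3 uint8, red, green, blue), "range_z" (420x560 float32, m along the optical axis (not along the pixel's ray), 0 where there is no reading), "fx", "fy", "cx", "cy" (pixels), "rvec" (rotation vector, rad) and "tvec" (3), from world to camera coordinates, as OpenCV has them. Camera axes: x right, y down, z forward; pixel columns grow to the right and rows downward; lengths in m; the calibration is good to about 2 mm. A picture is of the moment at which its call begins.
A pose or a line that the arm cannot do raises manip.IKError and nothing moves.
- manip.close_job(): hands the job in, once; it reports no verdict.
The state is a dict: "time": time; "q": joint angles; "dq": joint speeds; "effort": joint torques, N m; "ee_pos": TCP position; "eef_rot": TCP orientation; "contact_force": force on the tool from outside, world axes, zero at the start; "ft_torque": the same for the moment, N m; "finger_gap": finger opening in m.
Only numpy, scipy, OpenCV 4.12 (cv2) and the standard library are available. Lean on these libraries where they do the work, as an engineer would, in place of code of your own. Each camera call takes 0.05 s, during which the arm holds its last target.

## Working session

There is one attempt and no reset: what is moved stays moved. The work goes in short steps, each a Python script; the robot and the scene stay as the last script left them, time stands still between calls to the robot, and variables do not carry over. Pictures are saved under pics/ and viewed, and the job is handed in when it is done.

```bash
mkdir -p pics; ls; cat > h.py <<'E'
import numpy as np, cv2
from workcell import manip
from scipy.spatial.transform import Rotation as R
def cap(n,f):
    c=manip.capture(n); np.savez(f'pics/{f}.npz',**c); cv2.imwrite(f'pics/{f}.png',c['pixels'][...,::-1]); return c
def pts(c):
    z=c['range_z']; v,u=np.mgrid[:z.shape[0],:z.shape[1]]
    P=np.stack([(u-c['cx'])/c['fx']*z,(v-c['cy'])/c['fy']*z,z],-1)
    M=R.from_rotvec(np.ravel(c['rvec'])).as_matrix()
    W=(P-np.ravel(c['tvec']))@M
    W[z<=0]=np.nan
    return W
def load(f): return dict(np.load(f'pics/{f}.npz'))
E
python3 - <<'E'
from h import *
s=manip.sense();print(s, manip.grasp_offset)
for n in('scene','top','wrist'):
    c=cap(n,n+'0'); print(n,c['fx'],c['rvec'],c['tvec'])
E
```

```text
pics
{'time': 0.0, 'q': array([-1.41008531e+00,  2.45784818e-01,  1.55904417e+00, -1.90792903e-05,
        1.33870409e+00, -1.74093015e-01]), 'dq': array([-4.23035285e-04,  9.16252386e-04, -7.14733343e-04, -6.66938355e-05,
        4.02804009e-04,  2.20893148e-03]), 'effort': array([-7.49345309e-04, -4.29514575e+01, -3.26129115e+01, -1.95923071e-04,
        5.28437129e-03, -1.18004891e-05]), 'ee_pos': array([ 0.21349218, -0.61333411,  0.23018283]), 'eef_rot': array([-3.09576172e+00, -5.23139579e-01,  8.75927021e-06]), 'contact_force': array([-0.0467556 , -0.5935708 , -0.59344945]), 'ft_torque': array([ 0.04985936, -0.02652189,  0.02426496]), 'finger_gap': 0.08542513468436608} -0.0187
scene 508.967797823271 [ 1.17068007 -2.07342711  1.1740837 ] [0.31449246 0.3400058  0.66605841]
top 441.2398382440775 [ 2.09615566 -2.16251683  0.16071183] [0.03263883 0.61317626 0.90547454]
wrist 291.4001406851731 [-2.36235088  1.67700834  0.24536581] [-0.6500599  -0.03831687  0.37899778]
```

View pics/scene0.png

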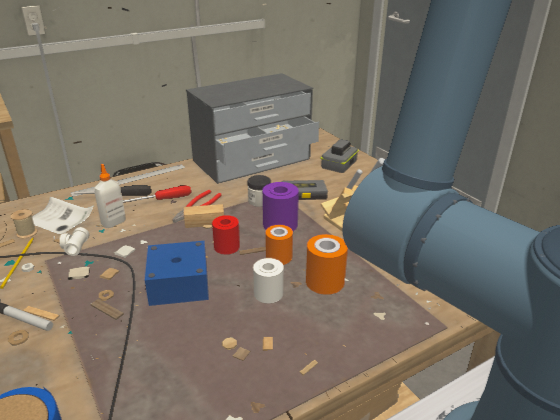

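View pics/top0.png

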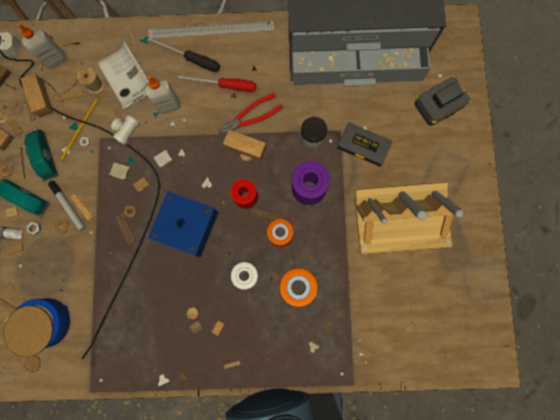

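View pics/wrist0.png

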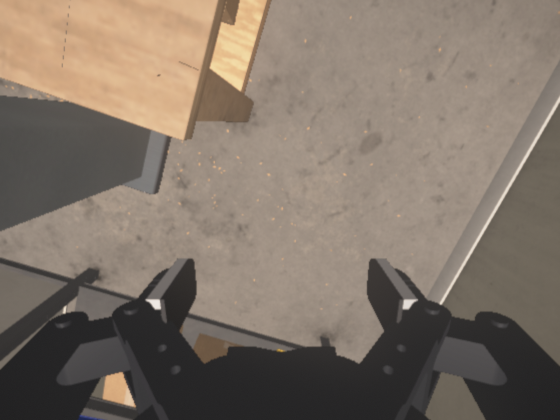

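Roller candidates in the top view: small orange (280,232), large orange (298,287), red (244,193), white (244,276), purple (310,183). By the description it is the small orange one. Pin candidates have tops at about (375,210), (410,203) and (445,203). Next: measurements and close crops.

```bash
python3 - <<'E'
from h import *
c=load('top0');W=pts(c);im=c['pixels']
np.set_printoptions(precision=4,suppress=True)
a=cv2.resize(im[165:265,345:470],None,fx=5,fy=5,interpolation=cv2.INTER_CUBIC)[:500,:625]
b=cv2.resize(im[210:255,258:303],None,fx=3.8,fy=3.8,interpolation=cv2.INTER_CUBIC)
o=np.zeros((500,800,3),np.uint8);o[:,:625]=a;o[:b.shape[0],628:628+b.shape[1]]=b
cv2.imwrite('pics/crop0.png',o[...,::-1])
from scipy import ndimage
hsv=cv2.cvtColor(im,cv2.COLOR_RGB2HSV)
z=W[...,2]
print('bench',np.nanmedian(z[300:380,100:180]), 'range check')
def rep(name,m):
    l,n=ndimage.label(m)
    for i in range(1,n+1):
        k=l==i
        if k.sum()<60: continue
        p=W[k]; p=p[~np.isnan(p).any(1)]
        if len(p)<30: continue
        zt=np.percentile(p[:,2],90); t=p[p[:,2]>zt-0.006]
        (cx,cy),sz,an=cv2.minAreaRect(t[:,:2].astype(np.float32))
        print(name,np.argwhere(k).mean(0)[::-1],'ztop',zt,'c',cx,cy,'sz',sz,an)
H,S,V=hsv[...,0],hsv[...,1],hsv[...,2]
rep('orange',(H>=4)&(H<14)&(S>190)&(V>120))
rep('blue',(H>100)&(H<125)&(S>150)&(V>60))
m=(z>0.03)&(W[...,0]<0.75)&(W[...,0]>0.1)&(np.abs(W[...,1])<0.7)
rep('high',m)
E
```

```text
bench 0.0003932310736296982 range check
orange [25.1842 31.1053] ztop 0.142888460785614 c 1.0092986822128296 0.5599163174629211 sz (0.0048390841111540794, 0.004481249488890171) 86.36698150634766
orange [152.7674  82.4419] ztop 0.14505808751620144 c 0.8794692158699036 0.2796081304550171 sz (0.0053724548779428005, 0.005764738656580448) 38.125335693359375
orange [279.6725 230.9049] ztop 0.06694519920783387 c 0.5636374354362488 0.02232648804783821 sz (0.05300964415073395, 0.0538337416946888) 88.9997787475586
blue [181.1013 223.0975] ztop 0.06262350721364732 c 0.5895258784294128 0.23519447445869446 sz (0.11046437174081802, 0.10713323950767517) 67.93989562988281
blue [ 49.6112 317.9584] ztop 0.04749775837706849 c 0.40060603618621826 0.5254836678504944 sz (0.10389631986618042, 0.05650904029607773) 36.43215560913086
high [ 38.904  163.3434] ztop 0.042811805536693344 c 0.7397619485855103 0.5658418536186218 sz (0.0381132997572422, 0.0201128963381052) 88.64459991455078
high [310.2121 181.1556] ztop 0.09601908308088661 c 0.66923588514328 -0.04419369995594025 sz (0.07751128077507019, 0.0791791826
[... 720 characters left out ...]
233903482556343 sz (0.05302967503666878, 0.05359650030732155) 88.06333923339844
high [244.7154 274.9346] ztop 0.06744253339693948 c 0.47517672181129456 0.10055770725011826 sz (0.05337376147508621, 0.05409349128603935) 43.80125427246094
high [298.5887 286.6825] ztop 0.09136338834872507 c 0.44810765981674194 -0.011375457048416138 sz (0.07484433054924011, 0.07377026230096817) 87.82250213623047
high [ 33.1667 326.4683] ztop 0.05224417828849171 c 0.380472868680954 0.5513619184494019 sz (0.10370296984910965, 0.122273288667202) 46.599185943603516
high [273.65   405.7374] ztop 0.3364599101716592 c 0.27419012784957886 0.03715166822075844 sz (0.08333749324083328, 0.012199029326438904) 89.7222671508789
```

View pics/crop0.png

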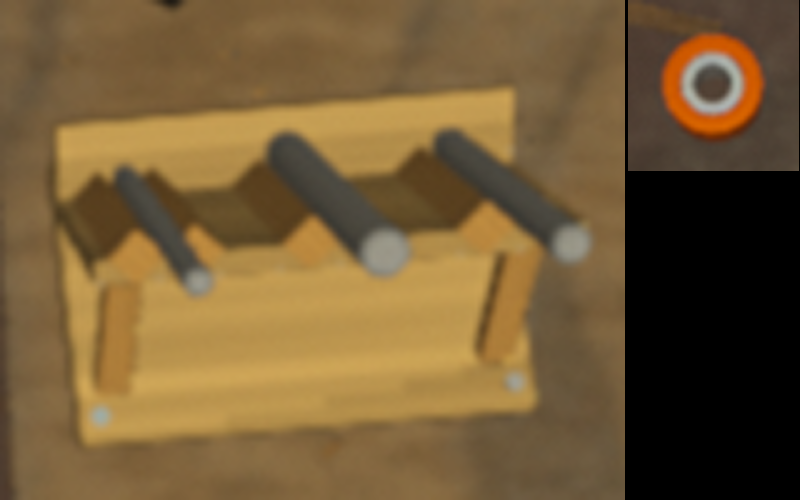

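The crop shows three pin tops: left (384,221), about 30 crop px across (thin); middle (422,215), about 50 (thick); right (459,213), about 40, so this is the 16 mm pin. The roller crop shows the small orange one with its bore. Next I fit the pin axis and rack yaw.

```bash
python3 - <<'E'
from h import *
np.set_printoptions(precision=4,suppress=True)
c=load('top0');W=pts(c);im=c['pixels']
M=R.from_rotvec(c['rvec'].ravel()).as_matrix();C=-M.T@c['tvec'].ravel();print('cam',C)
def ray(u,v,z):
    d=M.T@np.array([(u-c['cx'])/c['fx'],(v-c['cy'])/c['fy'],1]); return C+d*(z-C[2])/d[2]
g=lambda x,y:(345+(x+.5)/5-.5,165+(y+.5)/5-.5)
for n,p in dict(thin=(198,281),thick=(385,250),mid=(570,243)).items():
    u,v=g(*p); P=W[int(round(v)),int(round(u))]; print(n,u,v,ray(u,v,.149),'depth',P)
for p in [(83,440),(535,408),(513,90),(55,125)]:
    u,v=g(*p); vi,ui=int(round(v)),int(round(u)); print('corner',W[vi-2:vi+3,ui-2:ui+3,2].round(3).tolist()[2], ray(u,v,.012))
# board samples
z=W[...,2]
print((z[195:260:2,350:466:6]*1000).round(0))
E
```

```text
cam [0.4575 0.003  0.9938]
thin 384.2 220.8 [ 0.5681 -0.1796  0.149 ] depth [ 0.5678 -0.1794  0.1483]
thick 421.6 214.6 [ 0.5779 -0.2522  0.149 ] depth [ 0.5767 -0.2522  0.1515]
mid 458.6 213.2 [ 0.5783 -0.3233  0.149 ] depth [ 0.5784 -0.3235  0.1505]
corner [-0.003, -0.002, 0.007, 0.008, 0.012] [ 0.5168 -0.1538  0.012 ]
corner [0.01, 0.012, -0.004, -0.003, -0.001] [ 0.5247 -0.3539  0.012 ]
corner [0.037, 0.037, 0.037, -0.002, -0.003] [ 0.6686 -0.3572  0.012 ]
corner [-0.005, -0.007, 0.034, 0.037, 0.035] [ 0.6594 -0.1495  0.012 ]
[[ -6.  30.  32.  30.  31.  30.  28.  29.  32.  59.  25.  28.  24.  30.
   46.  67.  21.  -2.  -3.  -3.]
 [ -4.  28.  30.  29.  29.  29.  26.  27.  37.  68.  81.  22.  22.  32.
   41.  74.  60.  -4.  -1.  -1.]
 [  0.  24.  26.  34.  28.  27.  26.  23.  46.  68.  90.  23.  23.  37.
   58.  77.  94.  -4.  -4.  -3.]
 [ -3.  22.  26.  33.  53.  21.  26.  25.  49.  75. 100.  33.  35.  47.
   66.  77. 101.  51.  -3.  -2.]
 [ -5.  20.  33.  50.  65.  53.  31.  33.  53.  68. 105. 116.  48.  52.
   70.  89. 108. 118.  -4.  -3.]
 [ -4.  14.  40.  66.  82.  72.  44.  4
[... 2201 characters left out ...]
.  11.  11.  13.  15.  12.  11.  11.
   12.  11.  -6.  -4.  -6.  -5.]
 [ -3.  -5.   9.  12.  14.  12.  12.  12.  13.  13.  12.   9.  -9.  -7.
   -3.  -6.  -3.  -6.  -4.  -6.]
 [ -2.  -3.  11.  10.  14.  11.  11.   8.  -3.  -2.  -0.  -4.  -2.  -2.
   -5.  -3.  -3.  -5.  -5.  -5.]
 [ -6.  -4.   8.  10.  -2.  -2.  -4.  -4.  -4.  -5.  -2.  -1.  -5.  -2.
   -3.  -4.  -8.  -2.  -2.  -2.]
 [ -6.   1.  -2.  -5.  -1.  -3.  -5.  -2.  -5.  -7.  -3.  -3.  -0.  -5.
   -2.  -5.  -3.  -3.  -4.  -2.]
 [ -1.  -6.  -3.  -5.  -4.  -3.  -4.  -3.  -4.  -3.  -4.  -2.  -4.  -4.
   -3.  -4.  -5.  -4.  -4.  -2.]
 [ -4.  -5.  -0.  -4.  -5.  -5.  -5.  -6.  -3.  -2.  -3.  -6.  -3.  -5.
   -3.  -3.  -2.  -6.  -2.  -6.]]
```

```bash
cat >> h.py <<'E'
yaw=np.radians(2.7)
Rr=R.from_euler('z',yaw)
U=Rr.apply([-np.sin(np.radians(28)),0,np.cos(np.radians(28))])
N=Rr.apply([np.cos(np.radians(28)),0,np.sin(np.radians(28))])
def toolrot(z,y):
    x=np.cross(y,z); return R.from_matrix(np.stack([x,y,z],1)).as_rotvec()
E
python3 - <<'E'
from h import *
np.set_printoptions(precision=4,suppress=True)
top=np.array([.5783,-.3233,.1494])
print(U,N)
for s in(1,-1):
    rv=toolrot(-U,s*N)
    for d in(.0,.05,.12): 
        p=top-(.024+.0187)*U+d*U
        print(s,d,p,manip.solve_ik(p,rv))
# hole via crop
c=load('top0');im=c['pixels']
a=cv2.resize(im[180:265,140:225],None,fx=6,fy=6,interpolation=cv2.INTER_CUBIC);cv2.imwrite('pics/blk.png',a[...,::-1])
E
```

```text
[-0.469  -0.0221  0.8829] [0.882  0.0416 0.4695]
1 0.0 [ 0.5983 -0.3224  0.1117] [-0.7954  0.2665  1.8292  0.5232  0.7772 -1.1706]
1 0.05 [ 0.5749 -0.3235  0.1558] [-0.8272  0.1618  1.8601  0.4974  0.8554 -1.1546]
1 0.12 [ 0.5421 -0.325   0.2177] [-0.875   0.0242  1.8846  0.4687  0.9759 -1.1377]
-1 0.0 [ 0.5983 -0.3224  0.1117] [-0.7954  0.2665  1.8292  0.5232  0.7772  1.971 ]
-1 0.05 [ 0.5749 -0.3235  0.1558] [-0.8272  0.1618  1.8601  0.4974  0.8554  1.987 ]
-1 0.12 [ 0.5421 -0.325   0.2177] [-0.875   0.0242  1.8846  0.4687  0.9759  2.0039]
```

View pics/blk.png

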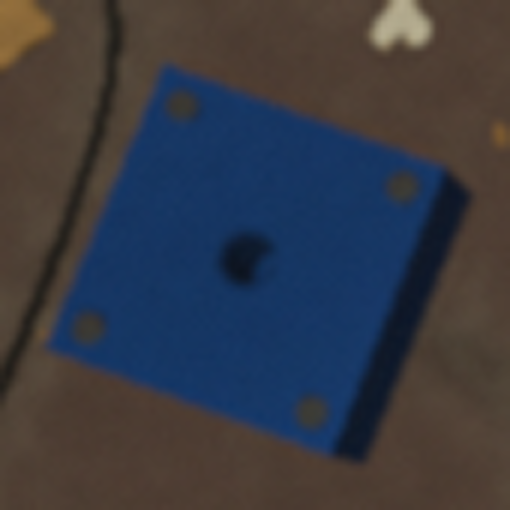

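The block crop shows the hole at crop (247,258), which is also the mean of the four bolt heads, i.e. top-image pixel (180.7,222.6). Now move to the pre-grasp pose and look.

```bash
python3 - <<'E'
from h import *
np.set_printoptions(precision=4,suppress=True)
c=load('top0');M=R.from_rotvec(c['rvec'].ravel()).as_matrix();C=-M.T@c['tvec'].ravel()
d=M.T@np.array([(180.75-c['cx'])/c['fx'],(222.6-c['cy'])/c['fy'],1]);print('hole',C+d*(.06-C[2])/d[2])
top=np.array([.5783,-.3233,.1494])
manip.move_ptp(top-(.0427)*U+.12*U,toolrot(-U,N))
c=cap('wrist','w1');cap('scene','s1');s=manip.sense();print(s['time'],s['ee_pos'],top-.0427*U+.12*U)
E
```

```text
hole [0.5898 0.2355 0.06  ]
1.8333 [ 0.5418 -0.3259  0.2179] [ 0.5421 -0.325   0.2177]
```

View pics/w1.png

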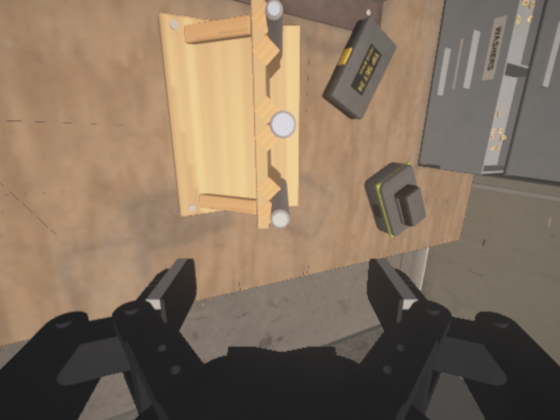

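View pics/s1.png

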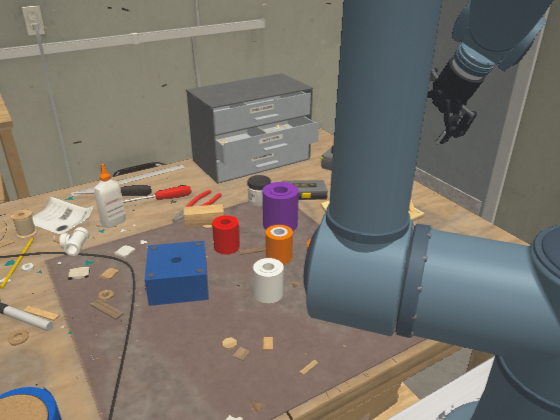

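The wrist view shows the pin tops at (274,9) thin, (283,124) thick and (280,219) target. The target lies on the jaws' mid-plane. I triangulate it to check.

```bash
python3 - <<'E'
from h import *
np.set_printoptions(precision=4,suppress=True)
c=load('w1');W=pts(c);im=c['pixels']
M=R.from_rotvec(c['rvec'].ravel()).as_matrix();C=-M.T@c['tvec'].ravel()
def ray(u,v,z):
    d=M.T@np.array([(u-c['cx'])/c['fx'],(v-c['cy'])/c['fy'],1]); return C+d*(z-C[2])/d[2]
for u,v in[(280.3,218.5),(283,124.5),(274.5,9)]:
    print(ray(u,v,.1494),np.nanmedian(W[int(v)-2:int(v)+3,int(u)-2:int(u)+3].reshape(-1,3),0))
# target disc fit: points near the top plane
for u0,v0 in[(280,219),(283,124)]:
    P=W[v0-30:v0+30,u0-30:u0+30].reshape(-1,3); P=P[~np.isnan(P).any(1)]
    T=ray(u0,v0,.1494); h=(P-T)@U
    Q=P[(h>-.006)&(h<.008)&(np.linalg.norm(P-T,axis=1)<.02)]
    a=(Q-T)@N; b=(Q-T)@Rr.apply([0,1,0]); print(len(Q),'h',np.median((Q-T)@U),'n',a.min(),a.max(),'y',b.min(),b.max())
cv2.imwrite('pics/w1c.png',cv2.resize(im[180:260,240:320],None,fx=7,fy=7,interpolation=cv2.INTER_CUBIC)[...,::-1])
E
```

```text
[ 0.5774 -0.326   0.1494] [ 0.576  -0.3249  0.1512]
[ 0.5763 -0.2541  0.1494] [ 0.5747 -0.2538  0.1528]
[ 0.5665 -0.1825  0.1494] [ 0.566  -0.1827  0.1501]
329 h 0.0018173880490788138 n -0.00807963674542242 0.007250698737348472 y -0.007086375741098474 0.008906581333846622
597 h 0.003488611669903804 n -0.009443544260853544 0.009418662329239914 y -0.009203427764679672 0.009626333919899544
```

View pics/w1c.png

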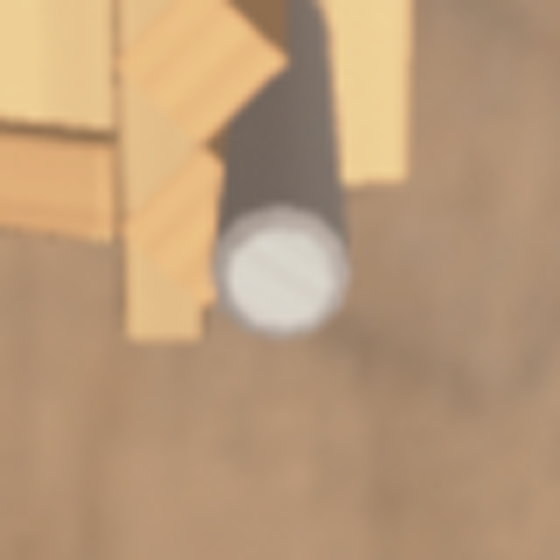

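```bash
python3 - <<'E'
from h import *
np.set_printoptions(precision=4,suppress=True)
top=np.array([.5770,-.3248,.150])
rv=toolrot(-U,N)
print(manip.servo_line(top-.0427*U+.04*U,vel=.15,rot=rv,until_force=8))
print(manip.servo_line(top-.0427*U,vel=.05,rot=rv,until_force=8))
s=manip.sense();print(s['ee_pos'],top-.0427*U,s['contact_force'])
cap('wrist','w2')
manip.grab(60)
s=manip.sense();print(s['time'],s['finger_gap'],s['contact_force'],s['ee_pos'])
cap('wrist','w3')
E
```

```text
False
False
[ 0.5971 -0.324   0.1125] [ 0.597  -0.3239  0.1123] [0.2899 0.1918 0.2336]
4.1583 0.014692866945535262 [-2.9421  0.0863  1.4124] [ 0.5969 -0.324   0.1124]
```

View pics/w3.png

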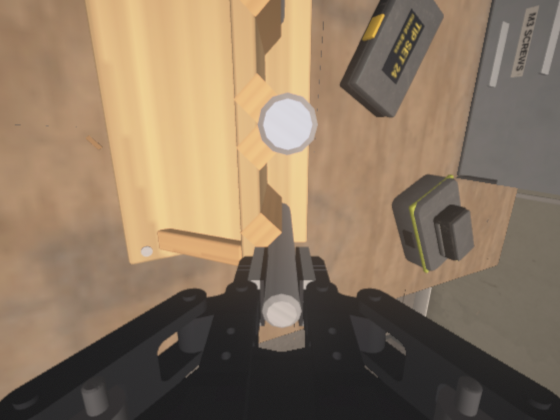

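```bash
python3 - <<'E'
from h import *
np.set_printoptions(precision=4,suppress=True)
rv=toolrot(-U,N); s=manip.sense(); p=s['ee_pos']
print(manip.servo_line(p+.03*U,vel=.06,rot=rv))
print(manip.servo_line(p+.19*U,vel=.2,rot=rv))
s=manip.sense();print(s['time'],s['finger_gap'],s['contact_force'],s['ee_pos'])
cap('wrist','w4')
p=s['ee_pos']; 
for a in(-30,0,30,60):
    rd=toolrot(np.array([0,0,-1.]),R.from_euler('z',a,degrees=True).apply([1,0,0]))
    print(a,manip.solve_ik([.5898,.2355,.25],rd),manip.solve_ik([.5898,.2355,.10],rd))
c=load('w4');cap('top','t4')
E
```

```text
False
False
5.8083 0.01440782699384086 [ 0.1606  0.1471 -1.9154] [ 0.5075 -0.3275  0.2784]
-30 [0.2016 0.196  1.5806 0.     1.365  0.7252] [0.2016 0.354  1.6793 0.     1.1082 0.7252]
0 [ 0.2016  0.196   1.5806 -0.      1.365   0.2016] [ 0.2016  0.354   1.6793 -0.      1.1082  0.2016]
30 [ 0.2016  0.196   1.5806  0.      1.365  -0.3219] [ 0.2016  0.354   1.6793  0.      1.1082 -0.3219]
60 [ 0.2016  0.196   1.5806 -0.      1.365  -0.8455] [ 0.2016  0.354   1.6793 -0.      1.1082 -0.8455]
```

View pics/w4.png

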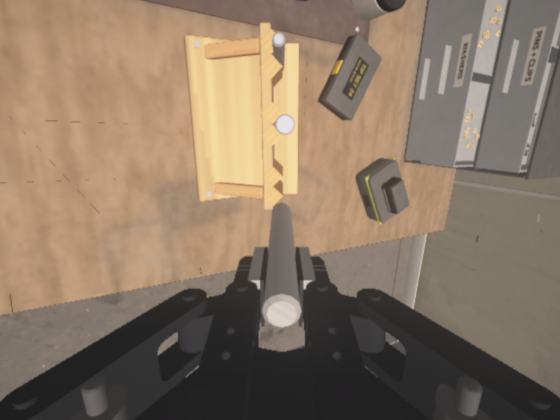

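View pics/t4.png

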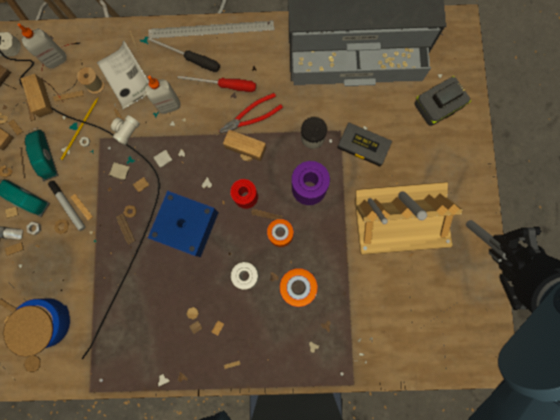

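The pin is out of the rack, running straight from (282,310) to (281,208). The other two pins have not moved. Next I measure its pose in the tool frame and move above the hole.

```bash
cat >> h.py <<'E'
def pinfit(c,s):
    W=pts(c); T=R.from_rotvec(s['eef_rot'])
    P=T.inv().apply((W-s['ee_pos']).reshape(-1,3)); P=P[~np.isnan(P).any(1)]
    P=P[(np.abs(P[:,0])<.025)&(np.abs(P[:,1])<.015)&(P[:,2]>.004)&(P[:,2]<.11)]
    M=R.from_rotvec(c['rvec'].ravel()).as_matrix();C=T.inv().apply(-M.T@c['tvec'].ravel()-s['ee_pos'])
    from scipy.optimize import least_squares
    def f(q):
        o=np.array([q[0],q[1],0]);d=np.array([q[2],q[3],1]);d/=np.linalg.norm(d)
        v=P-o; return np.linalg.norm(v-np.outer(v@d,d),axis=1)-.008
    r=least_squares(f,[-np.sign(C[0])*0,0,0,0],loss='soft_l1',f_scale=.001)
    print('cam in tool',C,'n',len(P),'res',np.median(abs(f(r.x))),'zmax',np.percentile(P[:,2],99))
    return r.x
E
python3 - <<'E'
from h import *
np.set_printoptions(precision=4,suppress=True)
c=load('w4');s=manip.sense();print(pinfit(c,s))
rd=toolrot(np.array([0,0,-1.]),np.array([1.,0,0]))
manip.move_ptp([.5898,.2355,.25],rd)
s=manip.sense();print(s['time'],s['ee_pos'],s['eef_rot'],rd,s['contact_force'])
c=cap('wrist','w5');print(pinfit(c,s));cap('scene','s5');cap('top','t5')
E
```

```text
cam in tool [ 0.0715 -0.0002 -0.1435] n 965 res 0.00014034579804646403 zmax 0.09207716108060542
[-0.0012  0.0001  0.0034  0.0004]
7.9667 [0.5901 0.2346 0.25  ] [2.2227 2.2199 0.    ] [2.2214 2.2214 0.    ] [-0.2623 -0.3973 -1.606 ]
cam in tool [ 0.0715 -0.0004 -0.143 ] n 969 res 0.00013904701165533967 zmax 0.09266479742760564
[-0.0011 -0.0002  0.0032  0.    ]
```

View pics/w5.png

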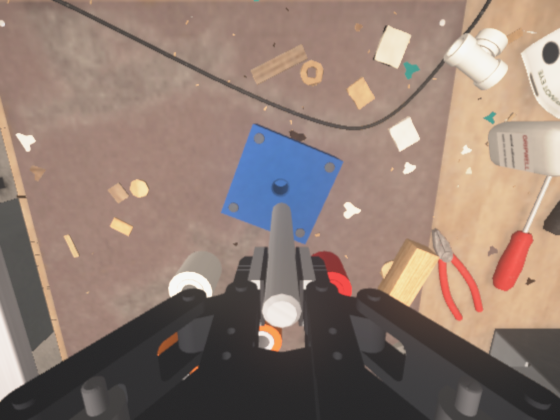

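View pics/s5.png

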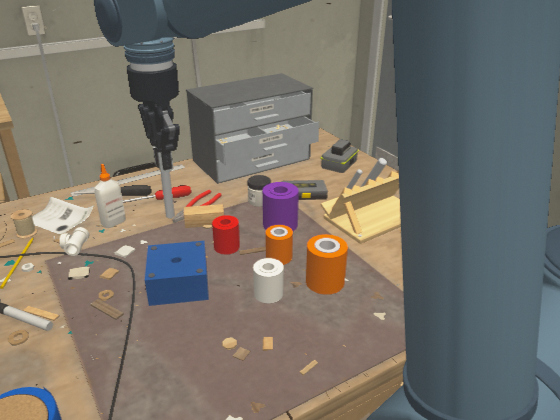

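The wrist view shows the hole at (280,187), with bolts at (259,139), (330,168), (234,208) and (300,233). The pin is straight within 0.2°. I compute the hole from this view too.

```bash
python3 - <<'E'
from h import *
np.set_printoptions(precision=4,suppress=True)
def ray(c,u,v,z):
    M=R.from_rotvec(c['rvec'].ravel()).as_matrix();C=-M.T@c['tvec'].ravel()
    d=M.T@np.array([(u-c['cx'])/c['fx'],(v-c['cy'])/c['fy'],1]); return C+d*(z-C[2])/d[2]
c=load('w5');W=pts(c);z=W[...,2]
print(ray(c,280,187,.06),np.mean([ray(c,*p,.06) for p in[(259,139),(330,168),(234,208),(300,233)]],0))
print('top z',np.nanmedian(z[150:175,260:300]))
h=c['pixels'];hs=cv2.cvtColor(h,cv2.COLOR_RGB2HSV);m=(hs[...,0]>100)&(hs[...,0]<125)&(hs[...,1]>140)&(abs(z-.06)<.01)
p=W[m];cc,sz,an=cv2.minAreaRect(p[:,:2].astype(np.float32));print(cc,sz,an)
c=load('s5');a=c['pixels']
print('scene hole',ray(c,176.5,260.5,.06))
w=load('w5')['pixels']
o=np.hstack([cv2.resize(w[120:240,220:345],(560,538),interpolation=cv2.INTER_CUBIC)])
cv2.imwrite('pics/w5c.png',o[...,::-1])
cv2.imwrite('pics/s5c.png',cv2.resize(a[235:305,140:215],None,fx=7,fy=7,interpolation=cv2.INTER_CUBIC)[...,::-1])
E
```

```text
[0.5885 0.2337 0.06  ] [0.5893 0.2322 0.06  ]
top z 0.06025486933023991
(0.582689106464386, 0.2498130053281784) (0.08135450631380081, 0.0829060897231102) 68.5984115600586
scene hole [0.5822 0.2368 0.06  ]
```

View pics/w5c.png

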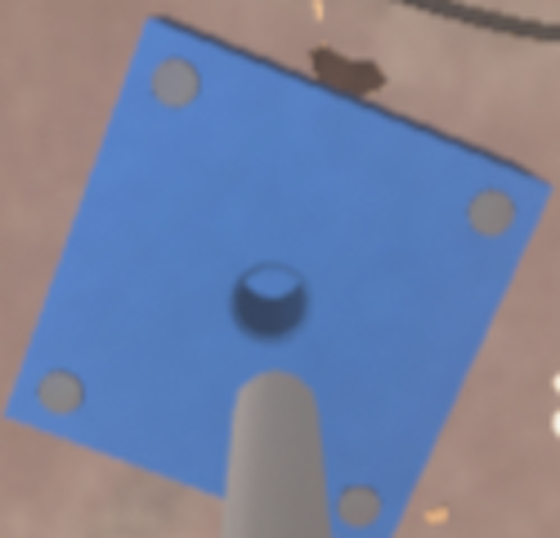

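View pics/s5c.png

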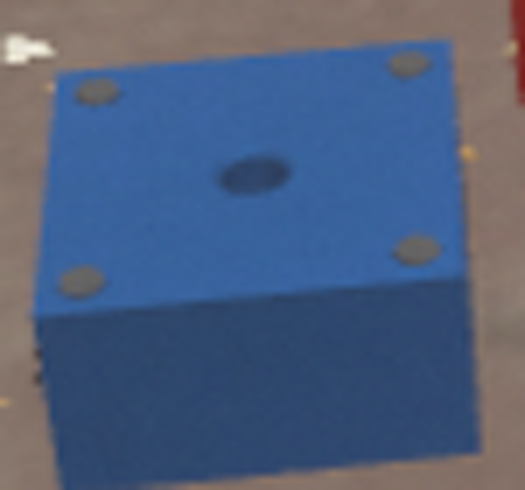

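```bash
python3 - <<'E'
from h import *
np.set_printoptions(precision=4,suppress=True)
def ray(c,u,v,z):
    M=R.from_rotvec(c['rvec'].ravel()).as_matrix();C=-M.T@c['tvec'].ravel()
    d=M.T@np.array([(u-c['cx'])/c['fx'],(v-c['cy'])/c['fy'],1]); return C+d*(z-C[2])/d[2]
print(ray(load('w5'),279.8,187.1,.06),ray(load('s5'),175.9,259.4,.06))
rd=toolrot(np.array([0,0,-1.]),np.array([1.,0,0]))
manip.servo_line([.5888,.2349,.170],vel=.15,rot=rd)
s=manip.sense();print(s['time'],s['ee_pos'],s['contact_force'])
c=cap('wrist','w6');print(pinfit(c,s));a=cap('scene','s6')['pixels']
b=cap('top','t6')['pixels']
w=c['pixels']
o=np.hstack([cv2.resize(w[120:270,205:355],(380,380),interpolation=cv2.INTER_CUBIC),cv2.resize(a[190:290,130:230],(380,380),interpolation=cv2.INTER_CUBIC)])
cv2.imwrite('pics/c6.png',o[...,::-1])
E
```

```text
[0.5882 0.2336 0.06  ] [0.586  0.2365 0.06  ]
8.8 [0.5894 0.235  0.1709] [ 0.7956  0.0475 -0.3149]
cam in tool [ 0.0715 -0.0004 -0.143 ] n 1138 res 0.00027249148877007924 zmax 0.10995840033409039
[-0.0015 -0.0003  0.0158  0.0034]
```

View pics/c6.png

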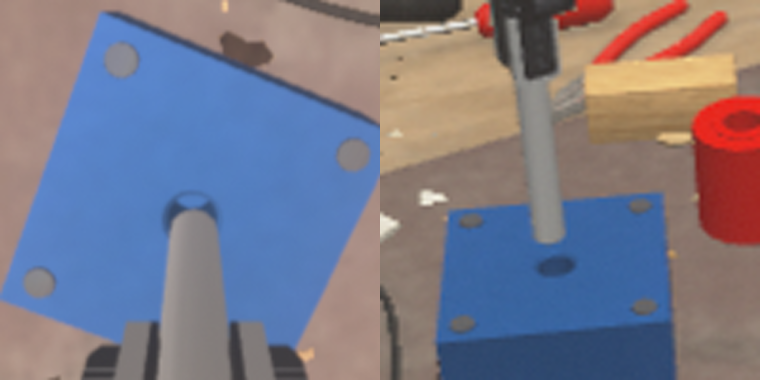

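The pin tip hangs just above the hole. In the scene crop it is about 1 px to the left, i.e. 1–2 mm in +y, and in the wrist view about 1 px in +x. I correct both and lower with a force stop.

```bash
python3 - <<'E'
from h import *
np.set_printoptions(precision=4,suppress=True)
rd=toolrot(np.array([0,0,-1.]),np.array([1.,0,0]))
manip.servo_line([.5882,.2338,.165],vel=.03,rot=rd)
manip.wait(.2)
s=manip.sense();print(s['time'],s['ee_pos'],s['contact_force'])
f=manip.servo_line([.5882,.2338,.125],vel=.03,rot=rd,until_force=12)
s=manip.sense();print(f,s['time'],s['ee_pos'],s['contact_force'],s['ft_torque'])
if not f:
    f=manip.servo_line([.5882,.2338,.100],vel=.03,rot=rd,until_force=12)
    s=manip.sense();print(f,s['time'],s['ee_pos'],s['contact_force'],s['ft_torque'])
cap('wrist','w7');a=cap('scene','s7')['pixels']
cv2.imwrite('pics/c7.png',cv2.resize(a[170:310,110:250],(560,560),interpolation=cv2.INTER_CUBIC)[...,::-1])
E
```

```text
9.475 [0.5882 0.2338 0.1651] [ 0.6889  0.9149 -0.9218]
False 10.9583 [0.5883 0.2338 0.1252] [ 0.1623  0.0107 -1.7429] [ 0.0193 -0.0197  0.0082]
True 11.5917 [0.5883 0.2339 0.1062] [0.2645 0.3761 4.1198] [-0.0108  0.2066 -0.0033]
```

View pics/c7.png

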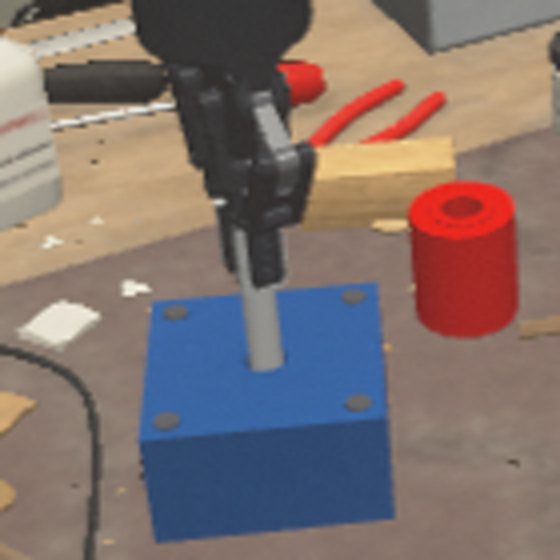

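Floor contact came at TCP z = 0.106 (expected about 0.107), so the pin is home. Release, retreat straight up, and look.

```bash
python3 - <<'E'
from h import *
np.set_printoptions(precision=4,suppress=True)
rd=toolrot(np.array([0,0,-1.]),np.array([1.,0,0]))
manip.ungrasp()
manip.servo_line([.5882,.2338,.20],vel=.1,rot=rd)
manip.servo_line([.5882,.2338,.28],vel=.2,rot=rd)
s=manip.sense();print(s['time'],s['ee_pos'],s['contact_force'])
w=cap('wrist','w8');W=pts(w)
a=cap('scene','s8')['pixels']
# pin top
k=(W[...,2]>.13)&(W[...,2]<.17)&(abs(W[...,0]-.588)<.03)&(abs(W[...,1]-.2335)<.03)
P=W[k];print(len(P),np.median(P,0),P.min(0),P.max(0))
o=np.hstack([cv2.resize(w['pixels'],(466,350)),cv2.resize(a[170:310,110:250],(334,350),interpolation=cv2.INTER_CUBIC)])
cv2.imwrite('pics/c8.png',o[...,::-1])
E
```

```text
14.025 [0.5877 0.2337 0.2787] [-0.0465 -0.3085 -0.3365]
261 [0.588  0.2355 0.1495] [0.5801 0.2257 0.1301] [0.596  0.2416 0.1519]
```

View pics/c8.png

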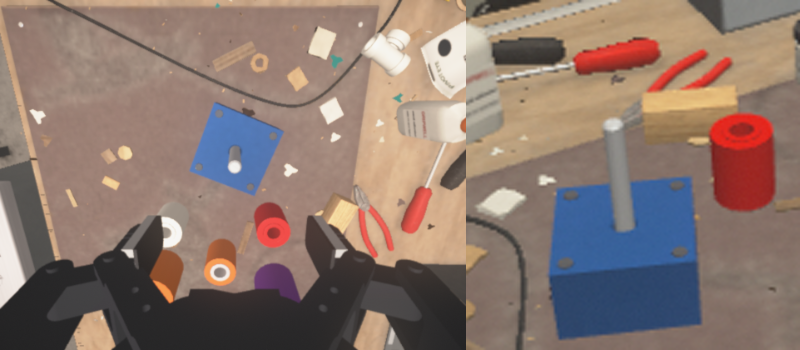

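The pin stands with its top at z ≈ 0.150, so it is home. Now the roller, measured from the wrist view (hub near (264,326)) and the top view.

```bash
cat >> h.py <<'E'
def ray(c,u,v,z):
    M=R.from_rotvec(c['rvec'].ravel()).as_matrix();C=-M.T@c['tvec'].ravel()
    d=M.T@np.array([(u-c['cx'])/c['fx'],(v-c['cy'])/c['fy'],1]); return C+d*(z-C[2])/d[2]
def circ(P):
    A=np.c_[2*P[:,:2],np.ones(len(P))];b=(P[:,:2]**2).sum(1);x=np.linalg.lstsq(A,b,rcond=None)[0];return x[:2],np.sqrt(x[2]+x[:2]@x[:2])
def hullfit(P):
    h=cv2.convexHull(P[:,:2].astype(np.float32)); return cv2.minEnclosingCircle(h)
E
python3 - <<'E'
from h import *
np.set_printoptions(precision=4,suppress=True)
W=pts(load('w8'))
k=(W[...,2]>.1465)&(W[...,2]<.155)&(abs(W[...,0]-.588)<.03)&(abs(W[...,1]-.2335)<.03);print('pin top',hullfit(W[k]))
for n in('w8','top0'):
    W=pts(load(n));k=(abs(W[...,2]-.066)<.006)&(np.hypot(W[...,0]-.5635,W[...,1]-.0223)<.045)
    print(n,k.sum(),hullfit(W[k]),np.median(W[k][:,2]))
for y in([0,1.,0],[0,-1.,0],[1.,0,0]):
    rd=toolrot(np.array([0,0,-1.]),np.array(y)); print(y,manip.solve_ik([.5635,.0223,.033],rd),manip.solve_ik([.588,.234,.12],rd))
E
```

```text
pin top ((0.5879680514335632, 0.23352457582950592), 0.008035106584429741)
w8 925 ((0.5626537799835205, 0.02239535003900528), 0.028249680995941162) 0.0652901312800043
top0 451 ((0.5643438100814819, 0.022715743631124496), 0.027851445600390434) 0.06532829699173281
[0, 1.0, 0] [-0.1615  0.3131  1.8808 -0.      0.9477 -1.7323] [ 0.1999  0.3233  1.6776 -0.      1.1407 -1.3709]
[0, -1.0, 0] [-0.1615  0.3131  1.8808 -0.      0.9477  1.4093] [ 0.1999  0.3233  1.6776 -0.      1.1407  1.7707]
[1.0, 0, 0] [-0.1615  0.3131  1.8808 -0.      0.9477 -0.1615] [ 0.1999  0.3233  1.6776 -0.      1.1407  0.1999]
```

```bash
python3 - <<'E'
from h import *
np.set_printoptions(precision=4,suppress=True)
rd=toolrot(np.array([0,0,-1.]),np.array([1.,0,0]))
x,y=.5633,.0225
manip.move_ptp([x,y,.17],rd)
f=manip.servo_line([x,y,.085],vel=.15,rot=rd,until_force=8)
f2=manip.servo_line([x,y,.032],vel=.06,rot=rd,until_force=8)
s=manip.sense();print(f,f2,s['time'],s['ee_pos'],s['contact_force'])
if not(f or f2):
    manip.grab(60)
    s=manip.sense();print(s['time'],s['finger_gap'],s['contact_force'])
    manip.servo_line([x,y,.05],vel=.05,rot=rd)
    manip.servo_line([x,y,.25],vel=.2,rot=rd)
    manip.wait(.2)
    s=manip.sense();print(s['time'],s['finger_gap'],s['ee_pos'],s['contact_force'])
w=cap('wrist','w9');a=cap('scene','s9')['pixels']
o=np.hstack([cv2.resize(w['pixels'],(466,350)),cv2.resize(a[80:310,110:330],(334,350),interpolation=cv2.INTER_CUBIC)])
cv2.imwrite('pics/c9.png',o[...,::-1])
E
```

```text
False False 16.825 [0.5637 0.0224 0.0324] [ 0.3867 -0.1565  0.0008]
17.2167 0.05353049186562003 [0.0008 0.9058 2.6505]
19.075 0.0540426564209696 [0.5627 0.0226 0.2486] [-0.3232  0.9939 -0.6999]
```

View pics/c9.png

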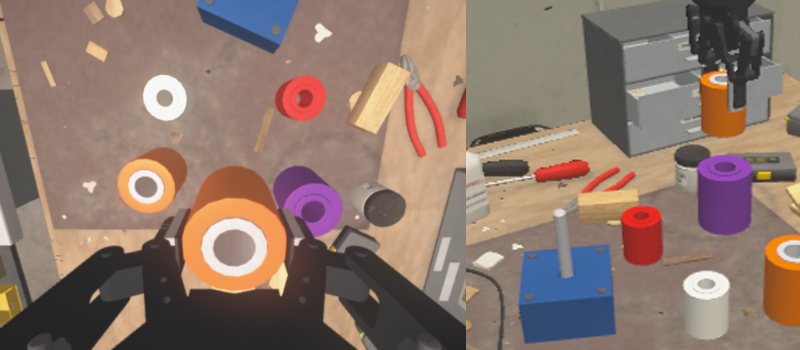

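The small orange roller is held upright, and the large orange one has not moved. I measure it in the tool frame.

```bash
python3 - <<'E'
from h import *
np.set_printoptions(precision=4,suppress=True)
c=load('w9');s=manip.sense();W=pts(c);T=R.from_rotvec(s['eef_rot'])
P=T.inv().apply((W-s['ee_pos']).reshape(-1,3)).reshape(W.shape)
k=(abs(P[...,0])<.035)&(abs(P[...,1])<.027)&(abs(P[...,2]+.034)<.006)
Q=P[k];A=np.c_[Q[:,:2],np.ones(len(Q))];co=np.linalg.lstsq(A,Q[:,2],rcond=None)[0];print('plane',len(Q),co)
# hub/bore from colour: light grey hub
hs=cv2.cvtColor(c['pixels'],cv2.COLOR_RGB2HSV);m=k&(hs[...,1]<60)&(hs[...,2]>150)
Q=P[m];print('hub',len(Q),hullfit(Q),Q[:,:2].min(0),Q[:,:2].max(0))
Q=P[k];print('tyre',Q[:,:2].min(0),Q[:,:2].max(0))
side=P[(abs(P[...,1])<.02)&(P[...,2]>-.025)&(P[...,2]<.03)&(abs(P[...,0])<.04)]
from scipy.optimize import least_squares
def f(q):
    d=np.array([q[2],q[3],1]);d/=np.linalg.norm(d);v=side-np.array([q[0],q[1],0]);return np.linalg.norm(v-np.outer(v@d,d),axis=1)-.028
r=least_squares(f,[0,0,0,0],loss='soft_l1',f_scale=.001);print('cyl',len(side),r.x,np.median(abs(f(r.x))))
E
```

```text
plane 10201 [ 0.0066 -0.0094 -0.0322]
hub 2768 ((-0.0011090380139648914, -0.000753609579987824), 0.01807032898068428) [-0.0187 -0.0176] [0.0164 0.0164]
tyre [-0.0292 -0.027 ] [0.0272 0.027 ]
cyl 3536 [ 0.0085 -0.35   -1.1482 65.0511] 0.004018199051071765
```

```bash
python3 - <<'E'
from h import *
np.set_printoptions(precision=4,suppress=True)
rd=toolrot(np.array([0,0,-1.]),np.array([1.,0,0]))
x,y=.5885,.2343
manip.move_ptp([x,y,.25],rd)
manip.servo_line([x,y,.195],vel=.08,rot=rd,until_force=10)
manip.wait(.2)
s=manip.sense();print(s['time'],s['ee_pos'],s['contact_force'])
w=cap('wrist','w10');a=cap('scene','s10')['pixels']
o=np.hstack([cv2.resize(w['pixels'][200:400,180:380],(400,400),interpolation=cv2.INTER_CUBIC),cv2.resize(a[150:310,100:260],(400,400),interpolation=cv2.INTER_CUBIC)])
cv2.imwrite('pics/c10.png',o[...,::-1])
E
```

```text
21.0667 [0.5889 0.2344 0.1958] [ 0.149  -0.5532 -0.9579]
```

View pics/c10.png

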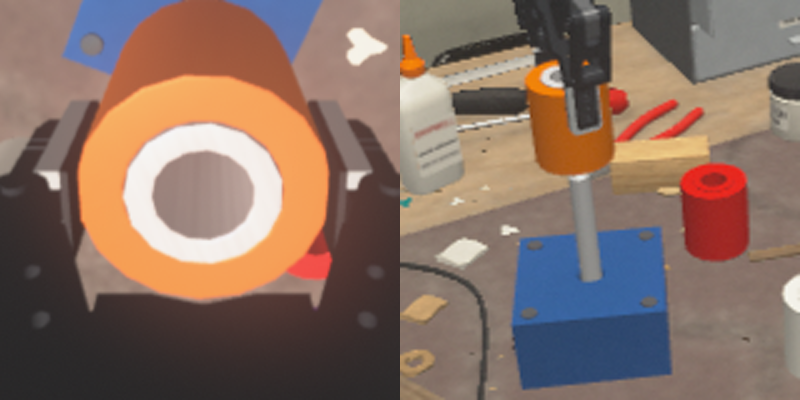

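```bash
python3 - <<'E'
from h import *
np.set_printoptions(precision=4,suppress=True)
c=load('s10');a=c['pixels']
cv2.imwrite('pics/c10b.png',cv2.resize(a[165:270,135:205],None,fx=5.5,fy=5.5,interpolation=cv2.INTER_CUBIC)[...,::-1])
W=pts(c)
M=R.from_rotvec(c['rvec'].ravel()).as_matrix();print('img right in world',M[0],'C',-M.T@c['tvec'].ravel())
# project predicted roller and pin axes
def proj(p):
    q=M@np.array(p)+c['tvec'].ravel();return q[0]/q[2]*c['fx']+c['cx'],q[1]/q[2]*c['fy']+c['cy']
print('pin top',proj([.588,.2335,.15]),'base',proj([.588,.2335,.06]),'roller bot',proj([.5883,.2334,.162]),proj([.5883,.2334,.228]))
from scipy.optimize import least_squares
hs=cv2.cvtColor(a,cv2.COLOR_RGB2HSV);z=W[...,2];near=np.hypot(W[...,0]-.588,W[...,1]-.2335)<.05
for n,m,rr in(('pin',near&(z>.075)&(z<.145)&(hs[...,1]<80),.008),('roller',near&(z>.165)&(z<.215)&(hs[...,0]<15)&(hs[...,1]>180),.028)):
    P=W[m]
    r=least_squares(lambda q:np.hypot(P[:,0]-q[0],P[:,1]-q[1])-rr,[.588,.2335],loss='soft_l1',f_scale=.001);print(n,len(P),r.x)
E
```

```text
img right in world [-0.5175 -0.8557  0.002 ] C [-0.175   0.4749  0.634 ]
pin top (np.float64(172.01664527193915), np.float64(217.95194533780634)) base (np.float64(176.99134772315858), np.float64(258.3851336116644)) roller bot (np.float64(171.30679139993583), np.float64(212.15975698648754)) (np.float64(167.27156448323584), np.float64(179.36152022031555))
pin 271 [0.5877 0.2352]
roller 632 [0.5886 0.2354]
```

View pics/c10b.png

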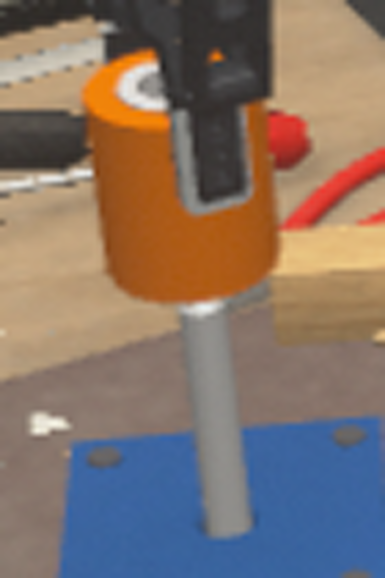

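In the scene depth fit the roller axis lies 0.9 mm from the pin axis, well inside the 3 mm clearance. I lower it with a force stop.

```bash
python3 - <<'E'
from h import *
np.set_printoptions(precision=4,suppress=True)
rd=toolrot(np.array([0,0,-1.]),np.array([1.,0,0]))
x,y=.5881,.2342
f=manip.servo_line([x,y,.15],vel=.05,rot=rd,until_force=10)
s=manip.sense();print(f,s['time'],s['ee_pos'],s['contact_force'])
if not f:
    f=manip.servo_line([x,y,.104],vel=.05,rot=rd,until_force=10)
    s=manip.sense();print(f,s['time'],s['ee_pos'],s['contact_force'])
if not f:
    f=manip.servo_line([x,y,.086],vel=.02,rot=rd,until_force=8)
    s=manip.sense();print(f,s['time'],s['ee_pos'],s['contact_force'])
w=cap('wrist','w11');a=cap('scene','s11')['pixels']
o=np.hstack([cv2.resize(w['pixels'][200:400,180:380],(400,400),interpolation=cv2.INTER_CUBIC),cv2.resize(a[150:310,100:260],(400,400),interpolation=cv2.INTER_CUBIC)])
cv2.imwrite('pics/c11.png',o[...,::-1])
E
```

```text
False 22.2167 [0.5884 0.2343 0.1505] [ 0.6511  0.2518 -1.1699]
False 23.2833 [0.5884 0.2343 0.1045] [-0.7306 -0.4754 -1.2921]
True 23.8917 [0.5882 0.2342 0.0927] [-0.3595  0.2019  2.3508]
```

View pics/c11.png

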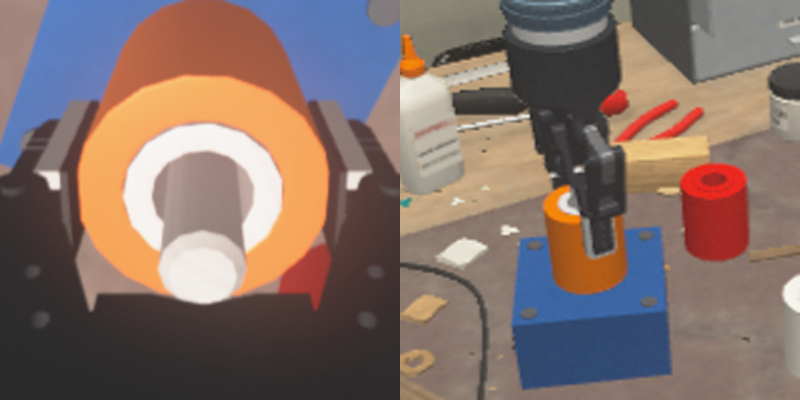

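Roller is on the pin and touching the block (TCP z 0.093, expected 0.094). Release, retreat, verify.

```bash
python3 - <<'E'
from h import *
np.set_printoptions(precision=4,suppress=True)
rd=toolrot(np.array([0,0,-1.]),np.array([1.,0,0]))
manip.ungrasp();manip.wait(.2)
manip.servo_line([.5882,.2342,.20],vel=.1,rot=rd)
manip.servo_line([.5882,.2342,.29],vel=.2,rot=rd)
manip.wait(.3)
s=manip.sense();print(s['time'],s['ee_pos'],s['contact_force'],s['finger_gap'])
w=cap('wrist','w12');c=cap('scene','s12');a=c['pixels']
W=pts(w);r=np.hypot(W[...,0]-.588,W[...,1]-.2335)
k=(abs(W[...,2]-.126)<.006)&(r<.04);Q=W[k];print('roller top',len(Q),hullfit(Q),np.median(Q[:,2]),np.linalg.lstsq(np.c_[Q[:,:2]-[.588,.2335],np.ones(len(Q))],Q[:,2],rcond=None)[0])
k=(W[...,2]>.146)&(W[...,2]<.156)&(r<.02);print('pin top',hullfit(W[k]),np.median(W[k][:,2]))
o=np.hstack([cv2.resize(w['pixels'],(466,350)),cv2.resize(a[80:310,110:330],(334,350),interpolation=cv2.INTER_CUBIC)])
cv2.imwrite('pics/c12.png',o[...,::-1])
E
```

```text
26.75 [0.5877 0.2341 0.2885] [ 0.3162 -0.5899 -0.3895] 0.08503229354769058
roller top 1723 ((0.5880222916603088, 0.23358552157878876), 0.028031012043356895) 0.12540384121249395 [-0.0005 -0.0046  0.1254]
pin top ((0.587821900844574, 0.2331579178571701), 0.008151046931743622) 0.14981709046928354
```

View pics/c12.png

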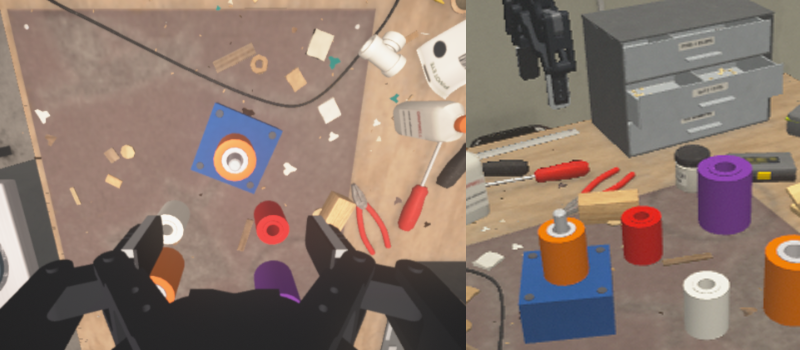

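The roller sits flat over the standing pin: roller top at z 0.1254, pin top at 0.1498, concentric to 0.5 mm. The bystanders have not moved. Handing in.

```bash
python3 -c "
from h import *
manip.close_job();print(manip.sense()['time'])"
```

```text
the job is handed in; nothing more can be done
the job is handed in; nothing more can be done
```

I put the 16 mm pin in the block's hole and slipped the small orange roller over it, then handed the job in shortly after 26.75 s on the robot's clock. No verdict was reported.

- **Pin:** I took it from the right-hand groove and lowered it until it touched the hole's floor. Its top measures z ≈ 0.150 m (nominal 0.150), so it is fully home.
- **Roller:** its top is at z ≈ 0.125 m (nominal 0.126), tilted under 0.005 rad, and its centre is 0.5 mm from the pin's.
- **Everything else:** the two other pins were unmoved in the pictures taken after I lifted the pin out. In the final pictures the jar, wood offcut and bit case look unmoved. I checked these by eye, not by measurement, and did not look at the rack again at the end. The gripper is open and well clear above.
- **Disagreement:** the three cameras' positions for the hole differed by about 2–3 mm. I used the wrist camera's value, corrected by about 1 mm from the close-up pictures, and the pin went in without catching.

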